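# Refit the filler plug of the parts cleaner without cross-threading

### The job

Take the brass filler plug from its parking ring in the black tray and lower it gently into the steel filler neck of the clock-parts cleaner. Keeping it upright and never forcing it, turn it backward (anticlockwise seen from above) until you feel the thread start drop, then screw it forward (clockwise) until its flange is fully home on the rim, and let go. Leave the other things on the bench where they are.

Things in the scene. Friction and masses are not known exactly. Their poses are not given: they have to be found in the camera images.
- plug: Loose brass filler plug, 0.18 to 0.29 kg, upright, 57 mm tall. Origin: centre of the underside of its pilot; z points up its axis. From the bottom: pilot, 21.6 mm diameter, foot chamfered over 3 mm, 0 to 26 mm; flange, 48 mm diameter, 26 to 29 mm; ribbed round grip, 33 mm diameter, 29 to 57 mm. It parks with the pilot in a grey ring on the tray.
- plug_seat (a point): Centre of the underside of the plug's flange, on its axis, 26 mm above the plug's origin. Fully home, this lies on the neck's rim.
- plug_lugs (a point): Centre of the plug's thread, on its axis, 13.2 mm above the plug's origin: three round radial stub lugs, 120 degrees apart, one along the plug's +x, 4.4 mm thick, reaching 16.7 mm from the axis.
- plug_grip (a point): On the plug's axis, 50 mm above its origin, in its round ribbed grip: put the TCP here, tool down, any yaw; the fingertips are then 2 mm above the flange. A 60 N grip turns it without slip.
- tray: Fixed black tray, 200 x 130 mm, floor 4 mm thick, border 12 mm high. Origin: centre of its underside. A grey parking ring, 36 mm outside, 24 mm inside, 8 mm high, is fixed on the floor at (-45, 0) mm in its frame; the plug's foot stands on the floor in it.
- tank: Fixed grey parts cleaner with a steel lid, 176 x 136 mm, 80 mm high; origin: centre of its underside. In the middle of the lid a steel filler neck, 48 mm outside, 36 mm inside, rises 32 mm. Over about 45 N between plug and cleaner counts as forcing. Let go, the plug stands by itself in the neck.
- neck_rim (a point): Centre of the neck's mouth, in the plane of its rim, 112 mm above the tank's underside. Set in at most angles the plug stands with its flange 7.5 to 11.5 mm above the rim, lugs on top of the thread, rising as it turns anticlockwise. There a blunt rib stops the lugs if turned clockwise; lugs may also land on this rib (flange about 10 mm up).
- neck_thread (a point): On the neck's axis, 8 mm below the rim, at the three-start right-hand thread (24 mm free bore). Its angle is unknown and not tied to the tank's yaw. Within 1.8 rad of anticlockwise turn the lugs come over the thread starts, some 0.4 rad wide, and the plug can sink, if let, to flange 2 to 4 mm above the rim. Beyond, the rib blocks anticlockwise turning.
- neck_floor (a point): Centre of the neck's floor, 28 mm below the rim (the plug home stays 2 mm above it). From the thread start the plug, turned clockwise, goes under the thread and sinks 3.3 mm per rad with 1.8 mm of axial play; after 0.8 to 1.3 rad the flange meets the rim, and some 0.35 rad later comes a hard stop.
- jar: Bystander: glass jar with a black lid, 70 mm diameter, 100 mm high; origin at the centre of its underside.
- screwdriver: Bystander: screwdriver with yellow handle, 180 mm long, lying on the bench.
- wheel_ring: Bystander: flat brass ring, 48 mm diameter, 6 mm thick, lying in the tray.
Not all that is in view belongs to the job. What is shaped like the plug but pink or purple is not meant.

How it is judged (in metres and radians):
On the way:
1. the plug, upright in the neck, has dropped into the thread start: flange less than 5.5 mm above the rim (z of plug_seat in the frame of neck_rim below 0.0055 m and horizontal distance between plug_seat and neck_rim below 0.003 m and angle between plug's own z axis and vertical below 0.1 rad), for 0.1 s.
At the end, for the whole second after the job is handed in: The plug is screwed home in the neck: flange within 1.2 mm of the rim, axis within 3 mm of the neck's and within 0.06 rad of upright, at rest and let go (z of plug_seat in the frame of neck_rim below 0.0012 m and horizontal distance between plug_seat and neck_rim below 0.003 m and angle between plug's own z axis and vertical below 0.06 rad and linear speed of plug below 0.01 m/s and contact force between the fingers and plug below 0.1 N); the robot touches nothing.
It fails at once if the plug is forced against the cleaner: more than 45 N between them (contact force between plug and tank above 45 N).
It fails at once if the plug is tipped by more than 0.5 rad (angle between plug's own z axis and vertical above 0.5 rad).
It fails at once if the jar is moved by more than 30 mm (distance of jar from where it was at the start of the episode above 0.03 m).
It fails at once if the screwdriver is moved by more than 30 mm (distance of screwdriver from where it was at the start of the episode above 0.03 m).
It fails at once if the brass ring is moved by more than 30 mm (distance of wheel_ring from where it was at the start of the episode above 0.03 m).
It also fails if it takes over 58 s, if anything falls off the work surface, if the arm or the gripper's body presses on something with over 40 N, if the wrist force passes 120 N, or if a joint passes its speed limit or range.

### The arm

A 6-joint arm with a two-finger parallel gripper is mounted at the origin on the work surface. World frame = base frame: x ahead of the robot, y to its left, z up, the work surface at z = 0. Lengths are in m, angles in degrees, forces in N, time in s.
With the tool pointing down it reaches from about 0.25 to 0.725 m from the base axis. Payload 9.7 kg.
Tool frame: the origin (TCP) lies between the finger pads, 19 mm behind the fingertips; this is the grasp point; z points along the fingers, y is the line along which they close (so a half turn about z gives the same grasp; the last joint's range is limited). The gripper opens to 85 mm and grips with 20 to 120 N. Pads are 22 mm wide; open, the fingers measure 114 mm over their backs; the gripper's body (76 mm by 85 mm) begins 54 mm behind the grasp point. The pads swing forward as they close: fully open they stand 13 mm farther back than shut.
Start: joints at [75.229, 4.979, 10.078, 95.1, 0, 90], TCP at [0.14, 0.532, 0.25] pointing down, gripper open.
Joint ranges: [-179.16, 179.16], [-48.56, 103.87], [-65.8, 70.77], [-126.05, 130.52], [-82.76, 87.17], [-180, 180]. Speed limits (degrees/s): [127.2, 127.2, 147.25, 180, 180, 180].

### API

Orientations are given as [roll, pitch, yaw] about the fixed x, y, z axes, in that order (R = Rz(yaw) Ry(pitch) Rx(roll)).
In Python, from workcell import bot gives the robot as it stands.
- The arm moves only by the tool play_rows, never from a script. Its argument "targets" is a list of rows, each an object with "grip": the closure in counts, from 0 (fully open) to 255 (shut); "linear": the shift along the world's x, y, z in cm, a list of three; "delta_rot": the turn, a rotation vector about the world's x, y, z in rad, a list of three. A call has 1 to 10 rows; each row is the pose to reach, as a shift and turn from the pose commanded when the call began; what a row does not reach only later rows make up. A row lasts 1/10 s, in which the tool goes at most 50 mm and 8.59 degrees, less where a joint would pass 70% of its speed; a pose out of reach is approached as far as the arm can. A call with a gripper value outside its range is refused whole. The fingers move at their own pace and stop on an object; "force" is the grip in N (left out, the last holds). Time passes only in rows, so rows that repeat a pose let the fingers close. It gives the time, the measured TCP pose, the force, the opening and the grip force at its end, in the units of the state.
- bot.get_obs(): the state, without advancing time (a new reading comes with each control period).
- bot.camera(name): name is "scene" or "side" or "wrist"; returns a dict with "color" (400x640x3 uint8, red, green, blue), "range_z" (400x640 float32, m along the optical axis (not along the pixel's ray), 0 where there is no reading), "fov_y" (degrees; the focal length in pixels is half the picture's height over the tangent of half this angle, whatever the lens; pixels are square), "cx", "cy" (the principal point, pixels), "world_to_cam" (4x4, takes a point from world to camera coordinates). Camera axes: x right, y up, looking along -z (the intrinsics and any distortion apply to the point x, -y, -z); pixel columns grow to the right and rows downward; lengths in m; the calibration is good to about 2 mm. A picture is of the moment at which its call begins.
- bot.job_done(): hands the job in; it is judged then, once.
Trained networks look in a picture, given as the dict that the camera call returned (one of the last four; its "shot" number tells which), for a name from the list of things; names that differ only in an ending like _2 or _b are one class to them, and where a whole thing is asked for, a point or a joint stands for the part that bears it (a point fixed in the world has none). Each returns a list of dicts, best first, with "conf" (0 to 1); they miss things now and then, are a little off and sometimes report something else, mostly with a low value. They report only what shows in the picture. A call takes as long as a camera call. They do not tell look-alikes from the thing itself.
- bot.search_frame(picture, target): "box" ([left, top, right, bottom] in pixels, round what is visible of it).
- bot.trace(picture, target): "pixels" (400x640 bool, what is visible of it) and "box" ([left, top, right, bottom] in pixels, round what is visible of it).
- bot.pinpoint(picture, target): "pixel" ([column, row] in pixels: a listed point, or the origin of a listed thing).
The state is a dict: "time": time; "q": joint angles; "qd": joint speeds; "joint_efforts": joint torques, N m; "ee_pos": TCP position; "tcp_rot": TCP orientation; "wrist_force": force on the tool from outside, world axes, zero at the start; "torque": the same for the moment, N m; "opening": finger opening in m; "grasp_force": force on a finger pad.
Only numpy, scipy, OpenCV 4.12 (cv2) and the standard library are available. Lean on these libraries where they do the work, as an engineer would, in place of code of your own. Each camera call takes 0.05 s, during which the arm holds its last target. There are 200 camera calls.

## Working session

There is one attempt and no reset: what is moved stays moved. The work goes in short steps, Python scripts to look and compute and a tool call to move; the robot and the scene stay as the last step left them, time stands still between calls to the robot, and variables do not carry over. Pictures are saved under pics/ and viewed, at most 10 in all, crops included, and the job is handed in when it is done.

Besides the shell and the picture viewer there is one more tool, called as name(argument=value, ...), one argument or row to a line, values as JSON. play_rows: Moves the arm, as the interface text tells. Its arguments: {"type":"object","properties":{"targets":{"type":"array","items":{"type":"object","properties":{"grip":{"type":"number"},"linear":{"type":"array","items":{"type":"number"}},"delta_rot":{"type":"array","items":{"type":"number"}}}}},"force":{"type":"number"}},"required":["targets"]}

```bash
mkdir -p pics; cat > h.py <<'E'
import numpy as np, cv2
from workcell import bot
def deproj(p,u,v,z):
    f=200/np.tan(np.radians(p["fov_y"])/2)
    c=np.array([(u-p["cx"])/f*z,-(v-p["cy"])/f*z,-z,1])
    return (np.linalg.inv(p["world_to_cam"])@c)[:3]
def ray_at(p,u,v,h):
    a=deproj(p,u,v,0.0);b=deproj(p,u,v,1.0)
    return a+(b-a)*(h-a[2])/(b[2]-a[2])
def save(p,n,crop=None,s=1):
    im=p["color"][...,::-1]
    if crop: l,t,r,b=crop; im=im[t:b,l:r]
    cv2.imwrite("pics/"+n,cv2.resize(im,None,fx=s,fy=s))
E
python3 - <<'E'
from h import *
for n in("scene","side"):
    p=bot.camera(n); save(p,n+"0.png"); print(n,[k for k in p if k not in("color","range_z","world_to_cam")])
    for t,h in(("plug_grip",None),("plug_seat",None),("neck_rim",.112),("plug",.004),("tray",0)):
        for d in bot.pinpoint(p,t)[:3]:
            u,v=d["pixel"];z=p["range_z"][int(v),int(u)]
            hh=h if h is not None else (.054 if t=="plug_grip" else .03)
            print(n,t,round(d["conf"],2),np.round([u,v]),ray_at(p,u,v,hh).round(4),deproj(p,u,v,z).round(3))
print(bot.get_obs())
E
```

```text
scene ['fov_y', 'cx', 'cy', 'shot']
scene plug_grip 0.8 [264. 187.] [ 0.4809 -0.122   0.054 ] [ 0.487 -0.12   0.06 ]
scene plug_grip 0.8 [327. 238.] [0.5844 0.0299 0.054 ] [0.587 0.03  0.058]
scene plug_grip 0.78 [237. 133.] [ 0.3316 -0.2271  0.054 ] [ 0.335 -0.225  0.057]
scene plug_seat 0.91 [238. 143.] [ 0.3392 -0.2248  0.03  ] [ 0.346 -0.222  0.036]
scene plug_seat 0.8 [262. 198.] [ 0.4893 -0.1265  0.03  ] [ 0.501 -0.122  0.044]
scene plug_seat 0.61 [239. 237.] [ 0.5966 -0.1409  0.03  ] [ 0.581 -0.149  0.009]
scene neck_rim 0.72 [411. 225.] [0.5696 0.1765 0.112 ] [0.562 0.177 0.103]
scene plug 0.96 [238. 153.] [ 0.3435 -0.2266  0.004 ] [ 0.342 -0.227  0.002]
scene plug 0.72 [327. 254.] [0.5849 0.03   0.004 ] [1.152 0.139 0.809]
scene plug 0.6 [263. 204.] [ 0.4833 -0.1268  0.004 ] [ 0.509 -0.117  0.034]
scene tray 0.97 [252. 222.] [ 0.5341 -0.1378  0.    ] [ 0.539 -0.136  0.006]
side ['fov_y', 'cx', 'cy', 'shot']
side plug_grip 0.84 [296. 224.] [0.5758 0.0238 0.054 ] [0.575 0.028 0.057]
side plug_grip 0.67 [346. 226.] [0.4532 0.0201 0.054 ] [0.453 0.02  0.054]
side plug_grip 0.66 
[... 704 characters left out ...]
403  0.    ] [ 0.533 -0.138  0.002]
{'time': 0.6, 'q': array([ 7.52302368e+01,  4.97594051e+00,  1.00782510e+01,  9.50999089e+01,
       -1.34529134e-03,  9.00014807e+01]), 'qd': array([-0.05965008,  0.06838935, -0.02075289,  0.01552575,  0.11248873,
        0.01503347]), 'joint_efforts': array([ 2.37521199e-04, -5.19819081e+01,  4.64692819e+01,  1.12467373e-03,
        4.97711525e-06, -2.20130453e-06]), 'ee_pos': array([0.14021784, 0.531815  , 0.25001288]), 'tcp_rot': array([1.79997598e+02, 1.34522928e-03, 1.65228756e+02]), 'wrist_force': array([ 0.20908326, -0.16310114,  0.32436629]), 'torque': array([0.0164933 , 0.00921116, 0.02151784]), 'grasp_force': 0.0, 'opening': 0.08542679975291716}
```

View pics/scene0.png

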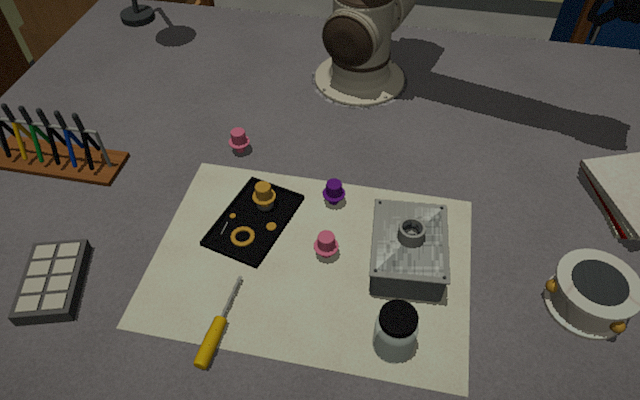

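View pics/side0.png

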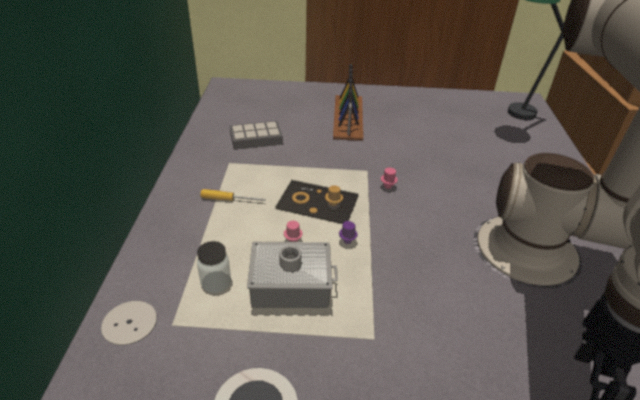

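The thing could be: brass plug in the tray (264,187), pink (238,137), purple (334,188) and pink (326,242). By the description it is the brass one in the tray, at about (0.482, -0.122). The neck is at (411,228). I'll go over the neck first, since it's on the way.

play_rows(
  targets=[
    {"linear": [34,-36,3],"grip": 0},
    {"linear": [34,-36,3],"grip": 0},
    {"linear": [34,-36,3],"grip": 0},
    {"linear": [34,-36,3],"grip": 0},
    {"linear": [34,-36,3],"grip": 0},
    {"linear": [34,-36,3],"grip": 0},
    {"linear": [34,-36,3],"grip": 0},
    {"linear": [34,-36,3],"grip": 0},
    {"linear": [34,-36,3],"grip": 0},
    {"linear": [34,-36,3],"grip": 0},
  ],
  force=60,
)

```text
validation failed for argument at $.ta...
```

```bash
cat > look.py <<'E'
from h import *; import sys
p=bot.camera("wrist"); save(p,sys.argv[1])
print("cam",np.linalg.inv(p["world_to_cam"])[:3].round(3).tolist())
for a in sys.argv[2:]:
    t,h=a.split(":");h=float(h)
    for d in bot.pinpoint(p,t)[:2]:
        u,v=d["pixel"];print(t,round(d["conf"],2),np.round([u,v]),ray_at(p,u,v,h).round(4))
o=bot.get_obs();print(o["time"],o["q"].round(1),o["ee_pos"].round(4),o["tcp_rot"].round(2))
E
python3 look.py w1.png neck_rim:.112
```

```text
cam [[0.254, -0.922, -0.291, 0.065], [0.967, 0.242, 0.077, 0.551], [-0.001, -0.301, 0.954, 0.374]]
0.7 [75.2  5.  10.1 95.1 -0.  90. ] [0.1402 0.5318 0.25  ] [180.     0.   165.23]
```

View pics/w1.png

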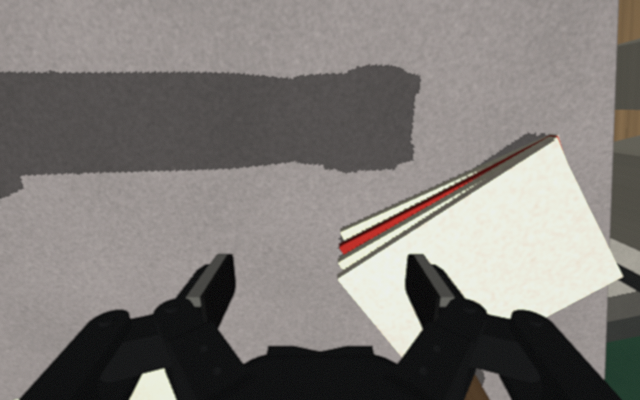

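That view shows only the book, because the move was refused. I'll add delta_rot to each row.

play_rows(
  targets=[
    {"linear": [34,-36,3],"delta_rot": [0,0,0],"grip": 0},
    {"linear": [34,-36,3],"delta_rot": [0,0,0],"grip": 0},
    {"linear": [34,-36,3],"delta_rot": [0,0,0],"grip": 0},
    {"linear": [34,-36,3],"delta_rot": [0,0,0],"grip": 0},
    {"linear": [34,-36,3],"delta_rot": [0,0,0],"grip": 0},
    {"linear": [34,-36,3],"delta_rot": [0,0,0],"grip": 0},
    {"linear": [34,-36,3],"delta_rot": [0,0,0],"grip": 0},
    {"linear": [34,-36,3],"delta_rot": [0,0,0],"grip": 0},
    {"linear": [34,-36,3],"delta_rot": [0,0,0],"grip": 0},
    {"linear": [34,-36,3],"delta_rot": [0,0,0],"grip": 0},
  ],
  force=60,
)

```text
time: 1.7
ee_pos: [0.4814, 0.1698, 0.2803]
tcp_rot: [180.0, 0.0, 165.2]
wrist_force: [0.9, -0.1, 0.7]
opening: 0.0856
grasp_force: 0.0
```

```bash
python3 look.py w2.png neck_rim:.112
```

```text
cam [[0.255, -0.922, -0.292, 0.406], [0.967, 0.243, 0.077, 0.189], [-0.0, -0.302, 0.953, 0.405]]
neck_rim 0.83 [351. 262.] [0.5751 0.1807 0.112 ]
1.8 [19.2  0.4  8.7 98.2 -0.1 34.3] [0.483  0.1682 0.2796] [-1.7995e+02  3.0000e-02  1.6493e+02]
```

View pics/w2.png

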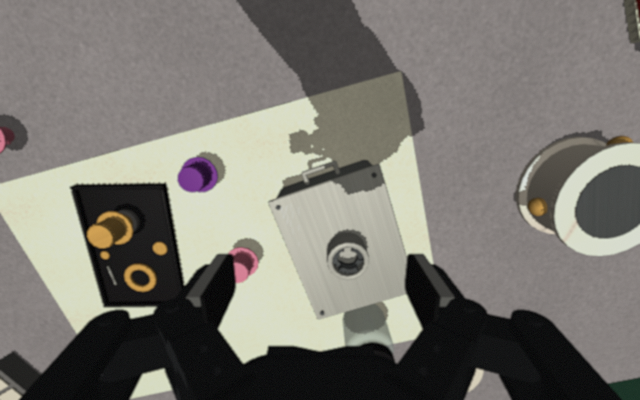

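The picture shows the neck at (348,260) and the brass plug in the tray at (105,232). It also shows the purple (198,174) and pink (243,262) look-alikes. Next I'll refine both positions from depth.

```bash
cat > fit.py <<'E'
from h import *; import sys
def pts(p):
    f=200/np.tan(np.radians(p["fov_y"])/2);v,u=np.mgrid[:400,:640];z=p["range_z"]
    c=np.stack([(u-p["cx"])/f*z,-(v-p["cy"])/f*z,-z,np.ones_like(z)],-1)
    w=(c@np.linalg.inv(p["world_to_cam"]).T)[...,:3]; w[z==0]=np.nan; return w
def fit(cam,x,y,lo,hi,r=.035):
    p=bot.camera(cam);w=pts(p).reshape(-1,3)
    m=(np.hypot(w[:,0]-x,w[:,1]-y)<r)&(w[:,2]>lo)&(w[:,2]<hi); q=w[m]
    if len(q)<15: print(cam,"few",len(q)); return
    (a,b),rad=cv2.minEnclosingCircle(q[:,:2].astype(np.float32))
    print(cam,len(q),"bbox mid",((np.nanpercentile(q,1,0)+np.nanpercentile(q,99,0))/2).round(4),"circ",round(a,4),round(b,4),round(rad,4),"med z",np.median(q[:,2]).round(4),"mean",q.mean(0).round(4))
if __name__=="__main__":
    for a in sys.argv[1:]:
        c,*v=a.split(":"); fit(c,*map(float,v))
E
python3 fit.py wrist:.575:.18:.108:.117 scene:.575:.18:.108:.117 side:.575:.18:.108:.117 scene:.482:-.122:.057:.066 side:.482:-.122:.057:.066
```

```text
wrist 704 bbox mid [0.5726 0.1774 0.1109] circ 0.5728 0.1772 0.0241 med z 0.1118 mean [0.5721 0.1773 0.1114]
scene 329 bbox mid [0.5741 0.1785 0.1122] circ 0.5738 0.1783 0.0249 med z 0.1125 mean [0.5746 0.1787 0.1122]
side 146 bbox mid [0.5736 0.1781 0.111 ] circ 0.573 0.178 0.0249 med z 0.1109 mean [0.5737 0.1787 0.1109]
scene 172 bbox mid [ 0.4858 -0.1217  0.0615] circ 0.4855 -0.1211 0.0176 med z 0.0626 mean [ 0.4876 -0.1213  0.0622]
side few 3
```

play_rows(
  targets=[
    {"linear": [0,-29,-4],"delta_rot": [0,0,0],"grip": 0},
    {"linear": [0,-29,-4],"delta_rot": [0,0,0],"grip": 0},
    {"linear": [0,-29,-4],"delta_rot": [0,0,0],"grip": 0},
    {"linear": [0,-29,-4],"delta_rot": [0,0,0],"grip": 0},
    {"linear": [0,-29,-4],"delta_rot": [0,0,0],"grip": 0},
    {"linear": [0,-29,-4],"delta_rot": [0,0,0],"grip": 0},
    {"linear": [0,-29,-4],"delta_rot": [0,0,0],"grip": 0},
    {"linear": [0,-29,-4],"delta_rot": [0,0,0],"grip": 0},
  ],
)

```text
time: 2.85
ee_pos: [0.48, -0.1178, 0.24]
tcp_rot: [180.0, -0.0, 165.2]
wrist_force: [-0.0, 0.9, -0.4]
opening: 0.0852
grasp_force: 0.0
```

```bash
python3 look.py w3.png plug_grip:.054 plug_seat:.030 plug:.004; python3 fit.py wrist:.482:-.122:.057:.066 wrist:.482:-.122:.03:.036
```

```text
cam [[0.255, -0.922, -0.291, 0.405], [0.967, 0.243, 0.077, -0.098], [-0.001, -0.301, 0.954, 0.364]]
plug_grip 0.96 [434. 120.] [0.4461 0.0111 0.054 ]
plug_grip 0.94 [176.  67.] [ 0.3328 -0.2236  0.054 ]
plug_seat 0.9 [428. 119.] [0.4464 0.0141 0.03  ]
plug_seat 0.79 [451. 226.] [0.5803 0.0221 0.03  ]
plug 0.96 [317. 179.] [ 0.4858 -0.1241  0.004 ]
plug 0.75 [196.  75.] [ 0.3341 -0.2252  0.004 ]
3.05 [-13.7  -2.9   1.   93.9   0.    1. ] [ 0.4805 -0.1167  0.2404] [1.7999e+02 3.0000e-02 1.6537e+02]
wrist 687 bbox mid [ 0.4854 -0.1237  0.0604] circ 0.4859 -0.1239 0.0167 med z 0.0614 mean [ 0.4851 -0.1235  0.0612]
wrist 487 bbox mid [ 0.4841 -0.1238  0.0332] circ 0.4859 -0.124 0.0239 med z 0.0335 mean [ 0.4777 -0.1215  0.0334]
```

View pics/w3.png

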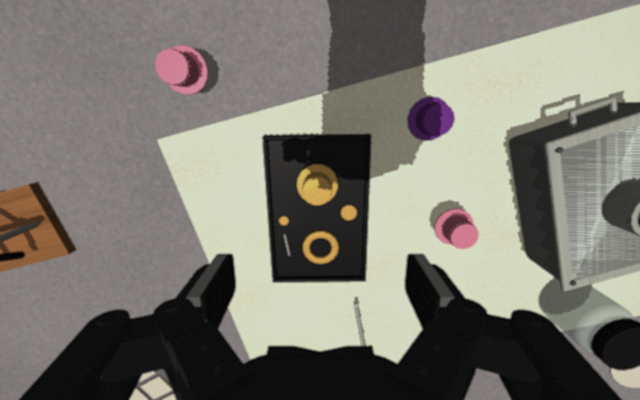

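The brass plug stands in its ring at (317,185) and the wheel ring lies at (320,247). The pink and purple decoys are elsewhere, so the choice holds. I'll descend to it and grip.

play_rows(
  targets=[
    {"linear": [0.6,-0.6,-3],"delta_rot": [0,0,0],"grip": 0},
    {"linear": [0.6,-0.6,-7],"delta_rot": [0,0,0],"grip": 0},
    {"linear": [0.6,-0.6,-11],"delta_rot": [0,0,0],"grip": 0},
    {"linear": [0.6,-0.6,-14],"delta_rot": [0,0,0],"grip": 0},
    {"linear": [0.6,-0.6,-17],"delta_rot": [0,0,0],"grip": 0},
    {"linear": [0.6,-0.6,-18.6],"delta_rot": [0,0,0],"grip": 0},
    {"linear": [0.6,-0.6,-18.6],"delta_rot": [0,0,0],"grip": 60},
    {"linear": [0.6,-0.6,-18.6],"delta_rot": [0,0,0],"grip": 120},
    {"linear": [0.6,-0.6,-18.6],"delta_rot": [0,0,0],"grip": 255},
    {"linear": [0.6,-0.6,-18.6],"delta_rot": [0,0,0],"grip": 255},
  ],
  force=60,
)

```text
time: 4.15
ee_pos: [0.4871, -0.1243, 0.0556]
tcp_rot: [180.0, 0.1, 165.2]
wrist_force: [-0.4, -0.5, 6.4]
opening: 0.0307
grasp_force: 58.8
```

play_rows(
  targets=[
    {"linear": [0,0,0],"delta_rot": [0,0,0],"grip": 255},
    {"linear": [0,0,0],"delta_rot": [0,0,0],"grip": 255},
    {"linear": [0,0,0],"delta_rot": [0,0,0],"grip": 255},
  ],
)

```text
time: 4.45
ee_pos: [0.4871, -0.1243, 0.0556]
tcp_rot: [180.0, 0.1, 165.2]
wrist_force: [-1.5, 1.0, 6.1]
opening: 0.0303
grasp_force: 59.2
```

play_rows(
  targets=[
    {"linear": [0,0,1],"delta_rot": [0,0,0],"grip": 255},
    {"linear": [0,0,2.5],"delta_rot": [0,0,0],"grip": 255},
    {"linear": [0,0,5],"delta_rot": [0,0,0],"grip": 255},
    {"linear": [0,0,9],"delta_rot": [0,0,0],"grip": 255},
    {"linear": [0,0,13],"delta_rot": [0,0,0],"grip": 255},
    {"linear": [0,0,17],"delta_rot": [0,0,0],"grip": 255},
    {"linear": [1,4,19],"delta_rot": [0,0,0],"grip": 255},
    {"linear": [2,8,19],"delta_rot": [0,0,0],"grip": 255},
    {"linear": [3.2,12,19],"delta_rot": [0,0,0],"grip": 255},
    {"linear": [4.3,15,19],"delta_rot": [0,0,0],"grip": 255},
  ],
)

```text
time: 5.45
ee_pos: [0.5294, 0.0278, 0.2455]
tcp_rot: [180.0, 0.1, 165.3]
wrist_force: [-0.1, -0.0, -2.6]
opening: 0.0302
grasp_force: 59.8
```

play_rows(
  targets=[
    {"linear": [1,4,0],"delta_rot": [0,0,0],"grip": 255},
    {"linear": [2,8,0],"delta_rot": [0,0,0],"grip": 255},
    {"linear": [3,11,0],"delta_rot": [0,0,0],"grip": 255},
    {"linear": [4,14,0],"delta_rot": [0,0,0],"grip": 255},
    {"linear": [4.4,15.1,0],"delta_rot": [0,0,0],"grip": 255},
    {"linear": [4.4,15.1,-4],"delta_rot": [0,0,0],"grip": 255},
    {"linear": [4.4,15.1,-6],"delta_rot": [0,0,0],"grip": 255},
    {"linear": [4.4,15.1,-6],"delta_rot": [0,0,0],"grip": 255},
    {"linear": [4.4,15.1,-6],"delta_rot": [0,0,0],"grip": 255},
  ],
)

```text
time: 6.35
ee_pos: [0.5732, 0.1764, 0.1853]
tcp_rot: [180.0, 0.0, 165.2]
wrist_force: [0.2, -0.3, -1.7]
opening: 0.0301
grasp_force: 59.8
```

```bash
python3 look.py w4.png neck_rim:.112 plug_seat:.16; python3 - <<'E'
from h import *
from fit import pts
import numpy as np
for n in("wrist","scene","side"):
    p=bot.camera(n);w=pts(p);q=w.reshape(-1,3)
    near=np.hypot(q[:,0]-.5727,q[:,1]-.1773)<.03
    for lo,hi in((.108,.116),(.155,.162),(.162,.168)):
        k=q[near&(q[:,2]>lo)&(q[:,2]<hi)]
        if len(k)>10:
            (a,b),r=cv2.minEnclosingCircle(k[:,:2].astype(np.float32));print(n,lo,len(k),k.mean(0).round(4),round(a,4),round(b,4),round(r,4),k.min(0).round(4),k.max(0).round(4))
print(bot.get_obs())
p=bot.camera("scene"); save(p,"s4.png",(340,130,500,270),4)
E
```

```text
cam [[0.255, -0.922, -0.291, 0.498], [0.967, 0.243, 0.077, 0.196], [-0.001, -0.301, 0.953, 0.31]]
neck_rim 0.95 [323. 223.] [0.5752 0.1777 0.112 ]
plug_seat 0.9 [183. 232.] [0.5417 0.106  0.16  ]
plug_seat 0.75 [323. 252.] [0.5735 0.1776 0.16  ]
6.5 [17.1 11.   9.6 88.5 -0.  31.9] [0.5739 0.1767 0.1861] [1.7992e+02 1.4000e-01 1.6521e+02]
wrist 0.108 880 [0.5606 0.1812 0.1117] 0.5729 0.1777 0.0238 [0.5495 0.1542 0.108 ] [0.5834 0.2013 0.114 ]
wrist 0.155 22 [0.5533 0.1795 0.1616] 0.5614 0.1773 0.0209 [0.5492 0.1566 0.1609] [0.5628 0.198  0.162 ]
wrist 0.162 1414 [0.5577 0.1808 0.1639] 0.5666 0.1786 0.0231 [0.5486 0.1565 0.162 ] [0.5731 0.2007 0.168 ]
scene 0.108 289 [0.5779 0.1789 0.112 ] 0.5742 0.1792 0.0248 [0.5542 0.1553 0.108 ] [0.5978 0.2025 0.1158]
scene 0.162 162 [0.5867 0.1755 0.165 ] 0.5734 0.178 0.0236 [0.5711 0.1546 0.162 ] [0.5963 0.2014 0.168 ]
side 0.108 138 [0.5736 0.1821 0.1107] 0.5738 0.1794 0.0244 [0.5507 0.1566 0.108 ] [0.5974 0.2037 0.1148]
side 0.155 49 [0.5678 0.1865 0.161 ] 0.573 0.1775 0.0237 [0.5507 0.161  0.1589] [0.596  0.2011 0.1619]
side 0.162 74 [0.5711 0.1882 0.1633] 0.573 0.1792 0.0236 [0.5511 0.1648 0.162 ] [0.5965 0.2007 0.1676]
{'time': 6.65, 'q': array([1.71304824e+01, 1.09822076e+01, 9.57513556e+00, 8.85022220e+01,
       3.47887794e-04, 3.19099839e+01]), 'qd': array([ 0.02824662,  0.22068352, -0.4446768 , -0.12976903, -0.00954024,
        0.05585949]), 'joint_efforts': array([-3.92355944e-02, -6.04473782e+01,  4.81990707e+01,  5.72258505e-03,
       -9.24789019e-04, -9.64716346e-04]), 'ee_pos': array([0.57358288, 0.17679292, 0.18515665]), 'tcp_rot': array([1.79951759e+02, 7.68145795e-02, 1.65220466e+02]), 'wrist_force': array([-0.22310779,  0.63885322, -1.85047766]), 'torque': array([ 0.00863392, -0.0101854 ,  0.03949211]), 'grasp_force': 59.78853642940521, 'opening': 0.029956413747747306}
```

View pics/w4.png

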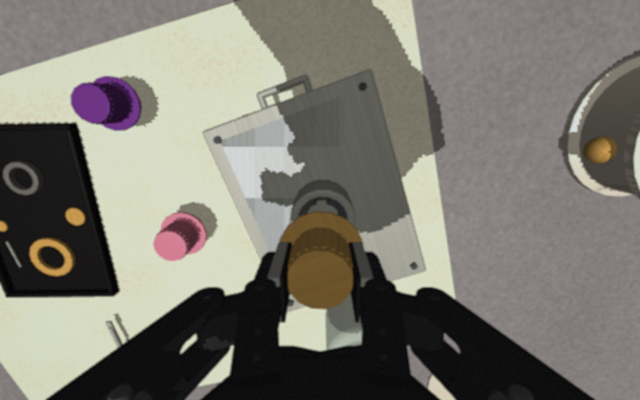

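View pics/s4.png

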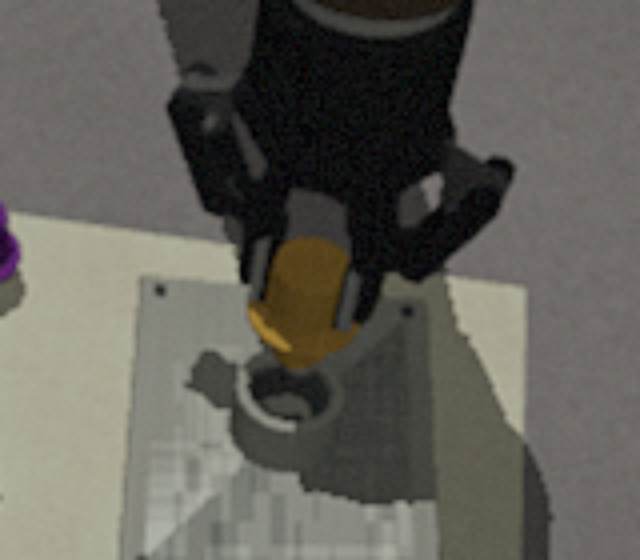

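Held upright and centred; the cameras agree that the neck is about (+0.7, +0.9) mm from the plug. The flange is 49 mm above the rim.

play_rows(
  targets=[
    {"linear": [0.08,0.09,0],"delta_rot": [0,0,0],"grip": 255},
    {"linear": [0.08,0.09,-1],"delta_rot": [0,0,0],"grip": 255},
    {"linear": [0.08,0.09,-2],"delta_rot": [0,0,0],"grip": 255},
    {"linear": [0.08,0.09,-2.6],"delta_rot": [0,0,0],"grip": 255},
    {"linear": [0.08,0.09,-3.1],"delta_rot": [0,0,0],"grip": 255},
    {"linear": [0.08,0.09,-3.4],"delta_rot": [0,0,0],"grip": 255},
    {"linear": [0.08,0.09,-3.5],"delta_rot": [0,0,0],"grip": 255},
  ],
)

```text
time: 7.4
ee_pos: [0.5739, 0.1777, 0.1487]
tcp_rot: [-180.0, -0.0, 165.2]
wrist_force: [-0.3, -0.2, -2.4]
opening: 0.0305
grasp_force: 59.8
```

play_rows(
  targets=[
    {"linear": [0,0,-0.1],"delta_rot": [0,0,0],"grip": 255},
    {"linear": [0,0,-0.2],"delta_rot": [0,0,0],"grip": 255},
  ],
)

```text
time: 7.6
ee_pos: [0.5743, 0.1778, 0.1475]
tcp_rot: [180.0, 0.1, 165.2]
wrist_force: [1.2, -0.4, 1.7]
opening: 0.0301
grasp_force: 59.9
```

play_rows(
  targets=[
    {"linear": [0,0,-0.05],"delta_rot": [0,0,0],"grip": 255},
    {"linear": [0,0,-0.1],"delta_rot": [0,0,0],"grip": 255},
  ],
)

```text
time: 7.8
ee_pos: [0.5744, 0.1776, 0.1467]
tcp_rot: [180.0, 0.1, 165.2]
wrist_force: [1.2, -1.9, 2.5]
opening: 0.0299
grasp_force: 60.2
```

Light contact with the flange about 10.7 mm up. Now turning anticlockwise (+z) in small steps.

play_rows(
  targets=[
    {"linear": [0,0,0],"delta_rot": [0,0,0.05],"grip": 255},
    {"linear": [0,0,0],"delta_rot": [0,0,0.1],"grip": 255},
    {"linear": [0,0,0],"delta_rot": [0,0,0.15],"grip": 255},
  ],
)

```text
time: 8.1
ee_pos: [0.5738, 0.1778, 0.1457]
tcp_rot: [180.0, -0.0, 173.9]
wrist_force: [-0.2, 0.4, -1.8]
opening: 0.0299
grasp_force: 60.0
```

The support is gone, so I'll lower gently.

play_rows(
  targets=[
    {"linear": [0,0,-0.1],"delta_rot": [0,0,0],"grip": 255},
    {"linear": [0,0,-0.2],"delta_rot": [0,0,0],"grip": 255},
  ],
)

```text
time: 8.3
ee_pos: [0.5739, 0.1777, 0.1437]
tcp_rot: [-180.0, -0.0, 173.7]
wrist_force: [-0.4, -0.0, -1.5]
opening: 0.0305
grasp_force: 60.0
```

play_rows(
  targets=[
    {"linear": [0,0,-0.1],"delta_rot": [0,0,0],"grip": 255},
    {"linear": [0,0,-0.2],"delta_rot": [0,0,0],"grip": 255},
  ],
)

```text
time: 8.5
ee_pos: [0.574, 0.1777, 0.1418]
tcp_rot: [-180.0, -0.0, 173.8]
wrist_force: [-0.6, -0.2, -1.9]
opening: 0.0306
grasp_force: 60.0
```

play_rows(
  targets=[
    {"linear": [0,0,-0.1],"delta_rot": [0,0,0],"grip": 255},
    {"linear": [0,0,-0.2],"delta_rot": [0,0,0],"grip": 255},
  ],
)

```text
time: 8.7
ee_pos: [0.5741, 0.1778, 0.1403]
tcp_rot: [180.0, 0.0, 173.8]
wrist_force: [-1.7, 0.2, 4.8]
opening: 0.0306
grasp_force: 60.3
```

Contact about 4.2 mm up, which matches the thread start. Screwing clockwise now, sinking 3.3 mm/rad.

play_rows(
  targets=[
    {"linear": [0,0,0],"delta_rot": [0,0,0],"grip": 255},
    {"linear": [0,0,0],"delta_rot": [0,0,-0.1],"grip": 255},
    {"linear": [0,0,-0.03],"delta_rot": [0,0,-0.2],"grip": 255},
  ],
)

```text
time: 9.0
ee_pos: [0.5746, 0.1778, 0.1403]
tcp_rot: [180.0, 0.1, 162.1]
wrist_force: [1.1, 0.4, 2.5]
opening: 0.0301
grasp_force: 60.3
```

play_rows(
  targets=[
    {"linear": [0,0,-0.03],"delta_rot": [0,0,-0.1],"grip": 255},
    {"linear": [0,0,-0.07],"delta_rot": [0,0,-0.2],"grip": 255},
    {"linear": [0,0,-0.1],"delta_rot": [0,0,-0.3],"grip": 255},
  ],
)

```text
time: 9.3
ee_pos: [0.5746, 0.1778, 0.1394]
tcp_rot: [179.9, 0.1, 144.9]
wrist_force: [1.5, -0.6, 2.2]
opening: 0.0301
grasp_force: 60.3
```

```bash
python3 -c "
from h import *
o=bot.get_obs();print(o['torque'],o['wrist_force'],o['ee_pos'])"
```

```text
[-0.11144897 -0.25982079  0.04638458] [ 1.48248842 -0.55728286  2.15362   ] [0.57461734 0.17781736 0.13942993]
```

play_rows(
  targets=[
    {"linear": [0,0,-0.03],"delta_rot": [0,0,-0.1],"grip": 255},
    {"linear": [0,0,-0.07],"delta_rot": [0,0,-0.2],"grip": 255},
    {"linear": [0,0,-0.1],"delta_rot": [0,0,-0.3],"grip": 255},
    {"linear": [0,0,-0.13],"delta_rot": [0,0,-0.4],"grip": 255},
  ],
)

```text
time: 9.7
ee_pos: [0.5746, 0.1777, 0.1381]
tcp_rot: [179.9, 0.0, 122.0]
wrist_force: [0.6, 0.2, 2.4]
opening: 0.0301
grasp_force: 60.3
```

```bash
python3 -c "
from h import *
o=bot.get_obs();print(o['torque'],o['wrist_force'],o['ee_pos'],o['q'])"
```

```text
[-0.11530718 -0.26550497 -0.00028207] [0.62362943 0.17534946 2.39622021] [0.57461708 0.17773107 0.13814574] [ 1.71962267e+01  1.11449780e+01  4.58206175e+00  8.33327877e+01
 -2.07922839e-02  7.51855679e+01]
```

play_rows(
  targets=[
    {"linear": [0,0,-0.03],"delta_rot": [0,0,-0.1],"grip": 255},
    {"linear": [0,0,-0.07],"delta_rot": [0,0,-0.2],"grip": 255},
    {"linear": [0,0,-0.1],"delta_rot": [0,0,-0.3],"grip": 255},
  ],
)

```text
time: 10.0
ee_pos: [0.5748, 0.1772, 0.1379]
tcp_rot: [179.9, 0.1, 104.8]
wrist_force: [0.6, -3.7, 9.2]
opening: 0.0304
grasp_force: 60.9
```

```bash
python3 -c "
from h import *
o=bot.get_obs();print(o['torque'],o['wrist_force'],o['ee_pos'])"
```

```text
[-1.02349176  0.21247805  0.12285431] [ 0.61029864 -3.72921306  9.2167433 ] [0.57478573 0.17719245 0.13791701]
```

Allowing for the measured grasp offset (TCP 51.6 mm above the plug origin), the flange is now about at the rim. A small further turn with no more push, then I'll check.

play_rows(
  targets=[
    {"linear": [0,0,0.05],"delta_rot": [0,0,-0.07],"grip": 255},
    {"linear": [0,0,0.05],"delta_rot": [0,0,-0.14],"grip": 255},
  ],
)

```text
time: 10.2
ee_pos: [0.5745, 0.1773, 0.138]
tcp_rot: [179.9, 0.0, 96.9]
wrist_force: [-0.8, -2.8, 5.2]
opening: 0.0302
grasp_force: 60.3
```

```bash
python3 - <<'E'
from h import *
from fit import pts
o=bot.get_obs();print(o['torque'],o['wrist_force'],o['ee_pos'],o['tcp_rot'])
for n in("wrist","scene","side"):
    w=pts(bot.camera(n)).reshape(-1,3);r=np.hypot(w[:,0]-.5735,w[:,1]-.178)
    k=w[(r<.0235)&(r>.0185)&(w[:,2]>.105)&(w[:,2]<.127)]
    print(n,len(k),np.percentile(k[:,2],[10,50,75,90]).round(4))
E
```

```text
[-0.71906337  0.18116323  0.11865557] [-0.79330644 -2.84654143  5.19593584] [0.57454741 0.17730195 0.13796993] [1.79894529e+02 4.10072683e-02 9.68524349e+01]
wrist 1217 [0.1101 0.1155 0.1161 0.1167]
scene 161 [0.1081 0.1167 0.1176 0.1183]
side 106 [0.1072 0.1125 0.115  0.1172]
```

play_rows(
  targets=[
    {"linear": [0,0,0],"delta_rot": [0,0,-0.07],"grip": 255},
    {"linear": [0,0,0],"delta_rot": [0,0,-0.14],"grip": 255},
  ],
)

```text
time: 10.55
ee_pos: [0.574, 0.1775, 0.1379]
tcp_rot: [180.0, -0.0, 88.9]
wrist_force: [-2.1, -2.1, 7.5]
opening: 0.0303
grasp_force: 60.6
```

```bash
python3 -c "
from h import *
o=bot.get_obs();print(o['torque'],o['wrist_force'],o['ee_pos'],o['tcp_rot'],o['q'])"
```

```text
[-0.41668598  0.76759922  0.600121  ] [-2.06256289 -2.1191872   7.49345868] [0.5740397  0.17753702 0.13790836] [ 1.79955369e+02 -3.45587641e-03  8.88966597e+01] [ 1.71903664e+01  1.11226275e+01  4.53010461e+00  8.33640173e+01
 -1.07278187e-02  1.08293704e+02]
```

Torque is rising with no further sinking, so the flange is seated. Letting go and rising.

play_rows(
  targets=[
    {"linear": [0,0,0.05],"delta_rot": [0,0,0.03],"grip": 255},
    {"linear": [0,0,0.05],"delta_rot": [0,0,0.03],"grip": 100},
    {"linear": [0,0,0.05],"delta_rot": [0,0,0.03],"grip": 0},
    {"linear": [0,0,0.1],"delta_rot": [0,0,0.03],"grip": 0},
    {"linear": [0,0,0.1],"delta_rot": [0,0,0.03],"grip": 0},
    {"linear": [0,0,1],"delta_rot": [0,0,0.03],"grip": 0},
    {"linear": [0,0,4],"delta_rot": [0,0,0.03],"grip": 0},
    {"linear": [0,0,8],"delta_rot": [0,0,0.03],"grip": 0},
    {"linear": [0,0,10],"delta_rot": [0,0,0.03],"grip": 0},
    {"linear": [0,0,10],"delta_rot": [0,0,0.03],"grip": 0},
  ],
)

```text
time: 11.55
ee_pos: [0.575, 0.178, 0.2413]
tcp_rot: [179.7, -0.1, 90.7]
wrist_force: [0.6, 0.5, -0.2]
opening: 0.0854
grasp_force: 0.0
```

```bash
python3 - <<'E'
from h import *
from fit import pts
for n in("wrist","scene","side"):
    p=bot.camera(n); w=pts(p).reshape(-1,3);r=np.hypot(w[:,0]-.5735,w[:,1]-.178)
    for nm,a,b,lo in(("flange",.0185,.0225,.110),("top",0,.012,.13),("lid",.04,.055,.07)):
        k=w[(r<b)&(r>=a)&(w[:,2]>lo)&(w[:,2]<.15)]
        if len(k): print(n,nm,len(k),k.mean(0).round(4),np.percentile(k[:,2],[25,50,75]).round(4))
    if n=="side": save(p,"s5.png",(220,200,360,320),5)
print(bot.get_obs()['opening'])
E
```

```text
wrist flange 413 [0.5737 0.1872 0.1156] [0.1151 0.1156 0.116 ]
wrist top 667 [0.5735 0.1781 0.1435] [0.1431 0.1435 0.144 ]
wrist lid 4243 [0.5734 0.1818 0.0805] [0.0801 0.0805 0.081 ]
scene flange 109 [0.5827 0.177  0.1162] [0.1156 0.1166 0.1173]
scene top 122 [0.5733 0.1781 0.1448] [0.1442 0.1449 0.1454]
scene lid 948 [0.5836 0.1774 0.0819] [0.081  0.0819 0.0827]
side flange 65 [0.5737 0.1865 0.1151] [0.1131 0.1143 0.1152]
side top 75 [0.5736 0.1785 0.1421] [0.1412 0.1419 0.1432]
side lid 600 [0.5723 0.189  0.0794] [0.0786 0.0794 0.0803]
0.08569589350852388
```

View pics/s5.png

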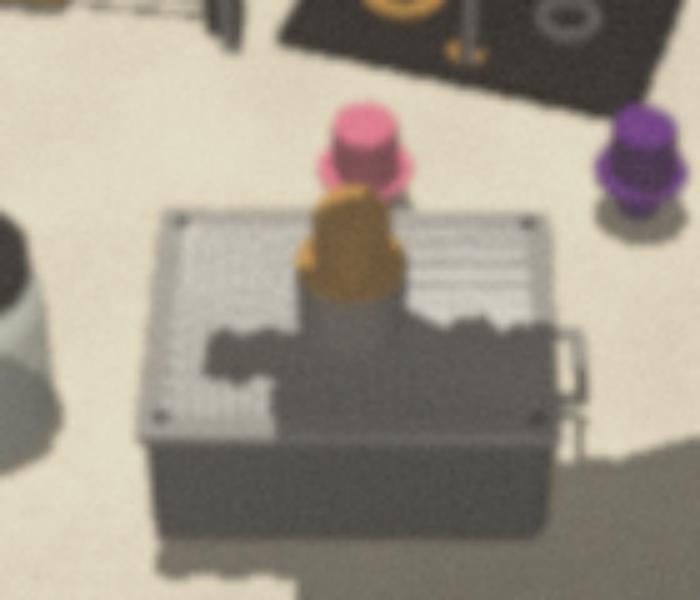

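The plug stands upright with its flange on the neck. Its top is 63 mm above the lid in all three cameras, as it should be when home.

```bash
python3 -c "
from workcell import bot
print(bot.job_done())"
```

```text
the job is handed in; nothing more can be done
None
```

The brass plug is screwed home in the filler neck, with its flange on the rim by camera depth, and let go; the job was handed in at about 12 of the 58 s, and no verdict came back.

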